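# Set a rinsed sample cup on the air peg and hold the air valve open

## Task

Take the aluminium sample cup from the wire draining cradle and set it gently, mouth down and upright, fully over the steel peg of the grey drying station, its rim flat on the rubber seat, and let go of it. Then take the blue handle of the spring-return air valve slide, pull it out until its white pointer stands at the middle of the red mark, and keep it there: finish while still holding the handle at the mark, with the cup left on the peg. Leave the other things on the bench where they are.

Things in the scene. Friction and masses are not known exactly. Their poses are not given: they have to be found in the camera images.
- cup_mid (a point): Centre of the loose sample cup (half-way up, on its axis): brushed aluminium, straight round tube, 44 mm outside diameter, 76 mm long, wall 2.5 mm, closed at one end (4 mm), about 0.11 kg. Its z axis runs along the cup from the closed end to the open mouth. At the start it lies in the cradle, mouth pointing away from the robot and 20 degrees below level; this centre is then about 70 mm above the table.
- cup_rim (a point): Centre of the cup's open mouth, in the plane of the rim; 38 mm from the cup's centre along its z axis.
- cradle: Fixed draining cradle: white base 110 x 70 x 8 mm with two parallel steel wire rails (8 mm thick, centre lines 28 mm apart, so narrower than the cup) that carry the cup from below; their upturned tips stop it at the mouth. Origin under the centre of the base, on the table; x points along the mouth direction seen from above. The cup lies centred over the origin; its sides are free for the fingers.
- station: Fixed grey drying station, 200 (x) x 280 (y) x 60 mm high. Origin under its centre, on the table; its -x side with the red stripe faces the robot, y to the left seen from the robot. The peg is on the left (+y) half, the valve slide on the right half; its flat top is 60 mm above the table.
- peg_foot (a point): Centre of the top of the round black rubber seat (72 mm across) at the peg's foot, 64 mm above the table; z is up. The steel peg, 14 mm thick with a tapered tip, stands upright here and rises 50 mm above this point. The cup's rim is to stand on this seat.
- valve: The moving valve slide: black carriage 44 x 44 mm, 9 mm high, with an upright blue handle tab on it, in a track along the station's x axis. It is pulled along the station's -x direction (towards the robot), travel 85 mm; the mark lies 30 to 60 mm out. A spring pulls it back: about 4.5 N at home, 9 N at 50 mm out, 12 N at the end. It returns home when let go. Origin: centre of the carriage's underside.
- valve_grip (a point): Point to grasp on the blue handle tab, on its centre line. The tab is 16 mm thick along the station's x and 40 mm wide along its y; it rises 16 mm above this point, and the carriage's top is 20 mm below it. Open space before and behind the tab along x.
- valve_pointer (a point): Outer tip of the white pointer on the right side of the carriage; axes as the station's at all times; it moves with the handle.
- mark_line (a point): Middle of the edge, next to the pointer, of the fixed red mark block (10 mm long along the station's x, 22 mm wide, 9 mm high) beside the track. Axes as the station's. The pointer is at the mark when both have the same position along the station's x.
- collar: Bystander, loose: brass collar ring, 60 mm across, 24 mm high. Origin under its centre. Leave it alone.
- weight: Bystander, loose: steel knobbed weight, 44 mm across, 54 mm high. Origin under its centre. Leave it alone.
- jar: Bystander, loose: amber jar with black cap, 60 mm across, 85 mm high. Origin under its centre. Leave it alone.
- flask: Bystander, loose: white bottle with blue cap, 64 mm across, 150 mm high. Origin under its centre. Leave it alone.
- brush: Bystander, loose: hand brush lying flat. Origin near its middle. Leave it alone.
- brass_cup: Bystander, loose: small open brass cup standing upright, 52 mm across, 50 mm high. Origin under its centre. Leave it alone.
Things that resemble listed ones, but are neither listed nor needed, are in the scene too. Leave any pink or purple look-alike of the part that bears cup_mid alone.

How it is judged:
On the way, in this order (a step that is already met when the one before it is completed fails the run):
1. the cup stands mouth down over the peg, rim on the seat, let go, while the valve slide is still home (angle between cup_mid's own z axis and vertical above 3.05 rad and horizontal distance between cup_mid and peg_foot below 0.015 m and z of cup_rim in the frame of peg_foot below 0.003 m and linear speed of cup below 0.02 m/s and contact force between the fingers and cup below 0.1 N and x of valve_pointer in the frame of station above 0.037 m), for 0.3 s.
2. the valve slide is held by the fingers with its pointer at the mark (x of valve_pointer in the frame of mark_line between -0.005 and 0.005 m and contact force between the fingers and valve above 2 N and linear speed of valve below 0.01 m/s), for 0.5 s.
At the end, for the whole second after the job is handed in: The fingers hold the valve slide still (more than 2 N on it) with its pointer within 5 mm of the middle of the red mark, and the cup stands untouched, mouth down and upright (within 0.09 rad), over the peg (axes within 15 mm), its rim within 3 mm of the seat (all of step 2 and angle between cup_mid's own z axis and vertical above 3.05 rad and horizontal distance between cup_mid and peg_foot below 0.015 m and z of cup_rim in the frame of peg_foot below 0.003 m and linear speed of cup below 0.02 m/s and contact force between the fingers and cup below 0.1 N); the arm keeps its last pose, push and grip.
It fails at once if a bystander was moved by more than 25 mm or tipped over (distance of any of collar, weight, jar, flask, brush, brass_cup from where it was at the start of the episode above 0.025 m or angle between any of collar, weight, jar, flask, brass_cup's own z axis and vertical above 0.5 rad).
It fails at once if the cup was dropped onto the peg instead of being set down (falling free at more than 0.5 m/s) (contact force between the fingers and cup below 0.05 N and horizontal distance between cup_mid and peg_foot below 0.04 m and linear speed of cup above 0.5 m/s).
It also fails if it takes over 64 s, if anything falls off the work surface, if the arm or the gripper's body presses on something with over 40 N, if the wrist force passes 120 N, or if a joint passes its speed limit or range.

## Robot

A 6-joint arm with a two-finger parallel gripper is mounted at the origin on the work surface. World frame = base frame: x ahead of the robot, y to its left, z up, the work surface at z = 0. Lengths are in m, angles in rad, forces in N, time in s.
With the tool pointing down it reaches from about 0.35 to 0.775 m from the base axis. Payload 5.5 kg.
Tool frame: the origin (TCP) lies midway between the tips of the shut fingers; the grasp point (between the pads) lies 19 mm behind it; z points along the fingers, y is the line along which they close (so a half turn about z gives the same grasp; the last joint's range is limited). The gripper opens to 85 mm and grips with 20 to 120 N. Pads are 22 mm wide; open, the fingers measure 114 mm over their backs; the gripper's body (76 mm by 85 mm) begins 54 mm behind the grasp point. The pads swing forward as they close: fully open they stand 13 mm farther back than shut.
Start: joints at [-1.265, 0.313, 0.046, 1.304, 0, 1.431], TCP at [0.248, -0.519, 0.231] pointing down, gripper open.
Joint ranges: [-2.76, 2.76], [-0.86, 1.69], [-1.03, 1.26], [-2.2, 2.34], [-1.47, 1.5], [-3.14, 3.14]. Speed limits (rad/s): [2.57, 2.57, 3.14, 3.14, 3.14, 3.14].

## Interface

Orientations are given as a unit quaternion [w, x, y, z].
In Python, from workcell import env gives the robot as it stands.
- The arm moves only by the tool move_arm, never from a script. Its argument "targets" is a list of rows, each a list of 3 entries, a list of its own where there are three numbers: the shift along the tool's x, y, z in mm, then the turn, a rotation vector about the tool's x, y, z in units of 10 degrees (1.0 is 10 degrees), then the closure, from -1 (fully open) to 1 (shut). In form: [[[dx, dy, dz], [ax, ay, az], gripper], ...]. A call has 1 to 5 rows; each row is the pose to reach, as a shift and turn from the pose commanded when the call began, along the tool's axes at that moment; what a row does not reach only later rows make up. A row lasts 1/8 s, in which the tool goes at most 62.5 mm and 10.7 degrees, less where a joint would pass 70% of its speed; a pose out of reach is approached as far as the arm can. A call with a gripper value outside its range is refused whole. The fingers move at their own pace and stop on an object; "squeeze" is the grip in N (left out, the last holds). Time passes only in rows, so rows that repeat a pose let the fingers close. It gives the time, the measured TCP pose, the force, the opening and the grip force at its end, in the units of the state.
- env.get_state(): the state, without advancing time (a new reading comes with each control period).
- env.read_camera(name): name is "scene" or "top" or "wrist"; returns a dict with "pixels" (420x560x3 uint8, red, green, blue), "fovy" (degrees; the focal length in pixels is half the picture's height over the tangent of half this angle, whatever the lens; pixels are square), "cx", "cy" (the principal point, pixels), "extrinsics" (4x4, takes a point from world to camera coordinates); the wrist camera has in their place "mount" (4x4, takes a point from camera to tool coordinates, whose origin is the TCP and whose axes are the flange's). Camera axes: x right, y up, looking along -z (the intrinsics and any distortion apply to the point x, -y, -z); pixel columns grow to the right and rows downward; lengths in m; the calibration is good to about 2 mm. A picture is of the moment at which its call begins: read the wrist's pose just before it. There is no depth.
- env.hand_in(): hands the job in; it is judged then, once.
Trained networks look in a picture, given as the dict that the camera call returned (one of the last four; its "shot" number tells which), for a name from the list of things; names that differ only in an ending like _2 or _b are one class to them, and where a whole thing is asked for, a point or a joint stands for the part that bears it (a point fixed in the world has none). Each returns a list of dicts, best first, with "confidence" (0 to 1); they miss things now and then, are a little off and sometimes report something else, mostly with a low value. They report only what shows in the picture. A call takes as long as a camera call. They do not tell look-alikes from the thing itself.
- env.spot_in(thing, picture): "centre" ([x, y, z] in m, in world coordinates, good to about 4 mm: the middle of the surface that is visible of it).
- env.regions_of(thing, picture): "mask" (420x560 bool, what is visible of it).
- env.landmark_of(thing, picture): "centre" ([x, y, z] in m, in world coordinates, good to about 4 mm: a listed point, or the origin of a listed thing).
The state is a dict: "clock": time; "joint_pos": joint angles; "qvel": joint speeds; "tau": joint torques, N m; "tcp_pos": TCP position; "orientation": TCP orientation; "wrist_force": force on the tool from outside, world axes, zero at the start; "ft_torque": the same for the moment, N m; "finger_gap": finger opening in m; "grip_force": force on a finger pad.
Only numpy, scipy, OpenCV 4.12 (cv2) and the standard library are available. Lean on these libraries where they do the work, as an engineer would, in place of code of your own. Each camera call takes 0.05 s, during which the arm holds its last target. There are 200 camera calls.

## Working session

There is one attempt and no reset: what is moved stays moved. The work goes in short steps, Python scripts to look and compute and a tool call to move; the robot and the scene stay as the last step left them, time stands still between calls to the robot, and variables do not carry over. Pictures are saved under pics/ and viewed, at most 11 in all, crops included, and the job is handed in when it is done.

Besides the shell and the picture viewer there is one more tool, called as name(argument=value, ...), one argument or row to a line, values as JSON. move_arm: Moves the arm, as the interface text tells. Its arguments: {"type":"object","properties":{"targets":{"type":"array","items":{"type":"array"}},"squeeze":{"type":"number"}},"required":["targets"]}

```bash
mkdir -p pics; ls; python3 - <<'E'
from workcell import env
import cv2,numpy as np
print(env.get_state())
for n in ["scene","top"]:
    p=env.read_camera(n); cv2.imwrite(f"pics/{n}0.png",p["pixels"][:,:,::-1])
    print(n,{k:v for k,v in p.items() if k!="pixels"})
    for t in ["cup_mid","cup_rim","cradle","station","peg_foot","valve_grip","valve_pointer","mark_line","collar","weight","jar","flask","brush","brass_cup"]:
        print(t,[(np.round(d["centre"],3).tolist(),round(d["confidence"],2)) for d in env.landmark_of(t,p)])
print(env.get_state()["clock"])
E
```

```text
pics
{'clock': 0.0, 'joint_pos': array([-1.26459938e+00,  3.14005037e-01,  4.49674586e-02,  1.30360320e+00,
        2.03779500e-05,  1.43118444e+00]), 'qvel': array([ 0.00156732,  0.00159648, -0.00151871, -0.0007384 ,  0.00085815,
        0.00018587]), 'tau': array([ 2.18569367e-04, -4.80624139e+01,  2.98536587e+01,  1.92328321e-02,
       -2.86136162e-05, -7.72380730e-06]), 'tcp_pos': array([ 0.24776626, -0.51830717,  0.23040153]), 'orientation': array([-9.19874279e-04,  9.75259092e-01,  2.21063008e-01, -6.65719127e-05]), 'wrist_force': array([ 0.13781865, -0.6305885 , -0.09100584]), 'ft_torque': array([ 0.01090914, -0.02701351, -0.02130284]), 'grip_force': 0.0, 'finger_gap': 0.08531640092524212}
scene {'fovy': 50.607662994468285, 'cx': 277.16395418238034, 'cy': 203.90306464052, 'extrinsics': array([[ 0.26161809,  0.96514736, -0.00682189, -0.17042098],
       [-0.80673079,  0.22254606,  0.54741089,  0.39405368],
       [ 0.52985037, -0.13770916,  0.83683617, -1.49945152],
       [ 0.        ,  0.        ,  0.        ,  1.        ]]), 'shot': 1}
cup_mid [([0.505, 0.377, 0.02], 0.82),
[... 1408 characters left out ...]
.509, -0.001], 0.34)]
cradle [([0.53, 0.252, 0.002], 0.59), ([0.568, -0.253, 0.069], 0.19), ([0.53, 0.246, 0.068], 0.15)]
station [([0.561, -0.147, 0.0], 0.97), ([0.61, -0.214, 0.092], 0.58)]
peg_foot [([0.576, -0.062, 0.068], 0.89)]
valve_grip [([0.613, -0.214, 0.091], 0.6)]
valve_pointer [([0.618, -0.247, 0.07], 0.61)]
mark_line [([0.569, -0.253, 0.07], 0.48), ([0.533, 0.251, 0.004], 0.23)]
collar [([0.452, -0.478, -0.005], 0.87), ([0.531, 0.251, 0.004], 0.16)]
weight [([0.599, 0.507, 0.001], 0.47)]
jar [([0.774, -0.029, -0.002], 0.63)]
flask [([0.335, 0.448, -0.002], 0.8)]
brush [([0.321, -0.454, -0.001], 0.92), ([0.616, -0.216, 0.056], 0.42)]
brass_cup [([0.59, -0.486, 0.002], 0.56)]
1.5
```

View pics/scene0.png

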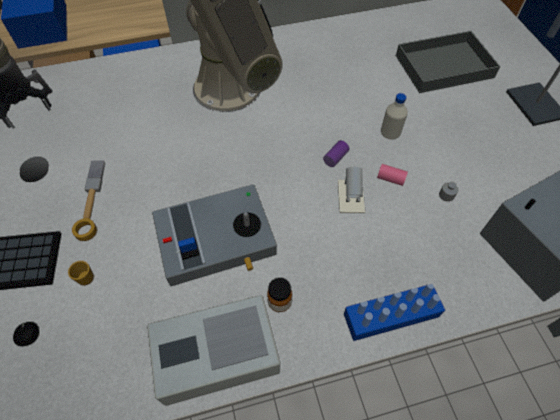

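View pics/top0.png

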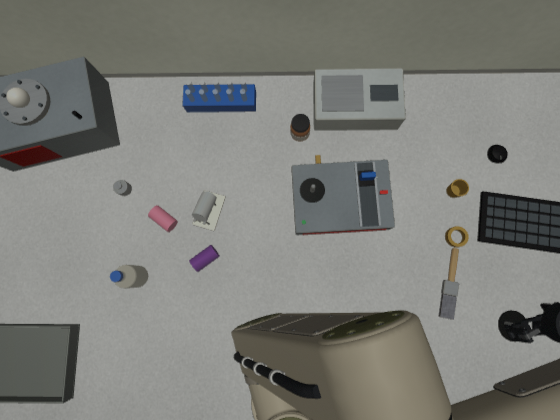

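The cup to take is the grey one in the wire cradle (scene px 354,182; top px 205,205). Look-alikes, to be left alone, are the purple cup (scene 337,153; top 204,258) and the pink one (scene 393,174; top 162,218). The station is at top px 343,197, with the peg at 312,189 and the blue handle at 367,175.

```bash
cat > h.py <<'E'
from workcell import env
import numpy as np, cv2
from scipy.spatial.transform import Rotation as R
def rot(q): return R.from_quat(np.roll(q,-1))
def pose():
    s=env.get_state(); return s["tcp_pos"],rot(s["orientation"]),s
def tool_R(zdir,ydir):
    z=np.array(zdir)/np.linalg.norm(zdir); y=np.array(ydir)-np.dot(ydir,z)*z; y/=np.linalg.norm(y)
    return R.from_matrix(np.c_[np.cross(y,z),y,z])
def go(p,Rt):
    p0,R0,s=pose()
    print("shift mm",np.round(R0.inv().apply(np.array(p)-p0)*1000,1),"turn10",np.round(np.degrees((R0.inv()*Rt).as_rotvec())/10,2))
def K(p):
    f=p["pixels"].shape[0]/2/np.tan(np.radians(p["fovy"]/2)); return f
def ext(p):
    if "extrinsics" in p: return p["extrinsics"]
    t,Rr,_=p["pose"]; T=np.eye(4); T[:3,:3]=Rr.as_matrix(); T[:3,3]=t
    return np.linalg.inv(T@p["mount"])
def proj(p,X):
    X=np.atleast_2d(X); E=ext(p); c=X@E[:3,:3].T+E[:3,3]; f=K(p)
    return np.c_[p["cx"]+f*c[:,0]/-c[:,2],p["cy"]-f*c[:,1]/-c[:,2]]
def back(p,uv,z):
    uv=np.atleast_2d(uv).astype(float); E=ext(p); f=K(p)
    d=np.c_[(uv[:,0]-p["cx"])/f,-(uv[:,1]-p["cy"])/f,-np.ones(len(uv))]@E[:3,:3]
    o=-E[:3,:3].T@E[:3,3]; return o+d*((z-o[2])/d[:,2])[:,None]
def shot(n):
    ps=pose(); p=env.read_camera(n); p["pose"]=ps; return p
E
python3 - <<'E'
from h import *
p=shot("top"); cv2.imwrite("pics/crop.png",cv2.resize(p["pixels"][170:280,130:260,::-1],None,fx=5,fy=5,interpolation=cv2.INTER_CUBIC))
def rect(m,z):
    v,u=np.nonzero(m); return cv2.minAreaRect(back(p,np.c_[u,v],z)[:,:2].astype(np.float32)*1000)
for t,z in [("station",.06),("cradle",.008),("cup_mid",.07)]:
    for d in env.regions_of(t,p): print(t,d["confidence"],d["mask"].sum(),rect(d["mask"],z))
# station silhouette fit
from scipy.optimize import minimize
m=env.regions_of("station",p)[0]["mask"]
def sil(q):
    x,y,a=q[0]/1000,q[1]/1000,np.radians(q[2]); c,s=np.cos(a),np.sin(a)
    X=np.array([[x+c*i-s*j,y+s*i+c*j,k] for i in(-.1,.1) for j in(-.14,.14) for k in(0,.06)])
    h=cv2.convexHull((proj(p,X)*16).astype(np.int32).reshape(-1,1,2)); im=np.zeros(m.shape,np.uint8)
    cv2.fillConvexPoly(im,h,1,shift=4); return np.logical_xor(im,m).sum()/m.sum()
r=minimize(sil,[563,-147,0],method="Nelder-Mead",options=dict(initial_simplex=[[563,-147,0],[573,-147,3],[563,-137,5],[555,-150,-5]]))
print(r.x,r.fun)
# first waypoint
import math
E
```

```text
station 0.56 6844 ((568.3399658203125, -145.0208740234375), (227.1623077392578, 278.96478271484375), 3.1068227291107178)
station 0.51 236 ((586.1214599609375, 488.8460388183594), (55.75419616699219, 42.404293060302734), 63.903324127197266)
cup_mid 0.96 363 ((381.107177734375, 238.6148223876953), (41.03099822998047, 74.53675079345703), 37.420780181884766)
cup_mid 0.72 429 ((494.60504150390625, 362.90167236328125), (86.9001235961914, 42.07196807861328), 53.04715347290039)
cup_mid 0.62 479 ((527.8382568359375, 245.38790893554688), (47.87946701049805, 87.3009262084961), 65.5950698852539)
[ 561.17216605 -143.42635899    2.05099   ] 0.0581531268264173
```

View pics/crop.png

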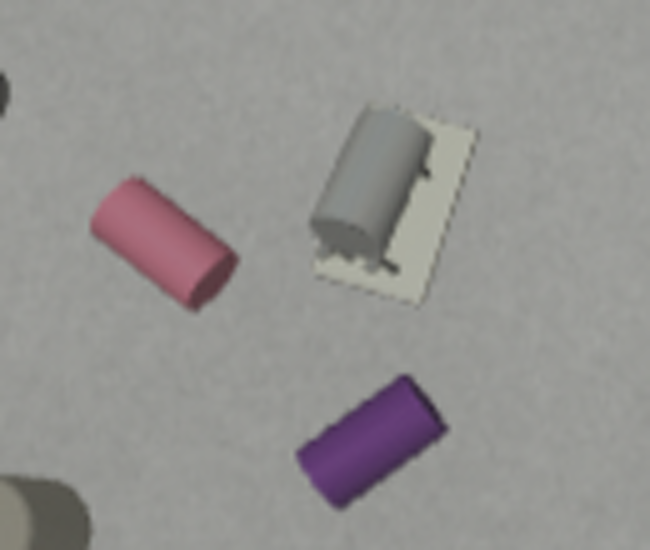

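The crop shows the grey aluminium cup at crop px (375,180) on the white cradle, closed end towards the robot and mouth away, heading about -18°. That matches the description. The pink cup (165,243) and purple cup (372,440) lie on the table.

```bash
python3 - <<'E'
from h import *
a=np.radians(-18)
go([.42,.20,.30],tool_R([0,0,-1],[-np.sin(a),np.cos(a),0]))
E
```

```text
shift mm [ 465.2 -574.4  -68.7] turn10 [  0.     0.   -13.65]
```

move_arm(
  targets=[
    [[40,-50,-68],[0,0,-1],-1],
    [[80,-100,-68],[0,0,-2],-1],
    [[120,-150,-68],[0,0,-3],-1],
    [[160,-200,-68],[0,0,-4],-1],
    [[200,-250,-68],[0,0,-5],-1],
  ],
)

```text
clock: 2.38
tcp_pos: [0.314, -0.2341, 0.2994]
orientation: [0.001, 0.789, 0.614, 0.0]
wrist_force: [1.6, -0.2, 0.3]
finger_gap: 0.0855
grip_force: 0.0
```

```bash
python3 - <<'E'
from h import *
a=np.radians(-18)
print(pose()[2]["joint_pos"])
go([.42,.20,.30],tool_R([0,0,-1],[-np.sin(a),np.cos(a),0]))
E
```

```text
[-8.46498679e-01 -5.84838864e-02 -2.19279283e-01  1.40863540e+00
  2.76750977e-04  9.71656844e-01]
shift mm [446.8  -3.5  -0.8] turn10 [ 0.    0.01 -8.62]
```

move_arm(
  targets=[
    [[60,0,0],[0,0,-1],-1],
    [[120,0,0],[0,0,-2],-1],
    [[180,0,0],[0,0,-3],-1],
    [[240,0,0],[0,0,-4],-1],
    [[300,0,0],[0,0,-5],-1],
  ],
)

```text
clock: 3.0
tcp_pos: [0.389, 0.0566, 0.2995]
orientation: [0.001, 0.455, 0.89, 0.0]
wrist_force: [0.9, -0.6, -0.4]
finger_gap: 0.0855
grip_force: 0.0
```

```bash
python3 - <<'E'
from h import *
a=np.radians(-18)
print(pose()[2]["joint_pos"])
e=np.radians(40)
d=np.array([np.cos(e)*np.cos(a),np.cos(e)*np.sin(a),-np.sin(e)]); y=[-np.sin(a),np.cos(a),0]
go([.42,.20,.30],tool_R([0,0,-1],y))
go(np.array([.533,.245,.071])-.15*d,tool_R([0,0,-1],y))
E
```

```text
[-6.01510782e-02 -5.58449115e-02 -2.16628083e-01  1.40832195e+00
 -2.92314964e-04  8.84599469e-01]
shift mm [ 98.  109.1  -0.5] turn10 [ 0.    0.01 -3.61]
shift mm [161.3 159.1 132.1] turn10 [ 0.    0.01 -3.61]
```

move_arm(
  targets=[
    [[35,40,0],[0,0,-0.9],-1],
    [[70,80,0],[0,0,-1.8],-1],
    [[105,120,20],[0,0,-2.7],-1],
    [[140,155,30],[0,0,-3.61],-1],
  ],
)

```text
clock: 3.5
tcp_pos: [0.4335, 0.2606, 0.2683]
orientation: [-0.0, 0.157, 0.988, -0.0]
wrist_force: [0.7, -0.3, 0.9]
finger_gap: 0.0853
grip_force: 0.0
```

```bash
python3 - <<'E'
from h import *
a=np.radians(-18)
print(pose()[2]["joint_pos"])
e=np.radians(40)
d=np.array([np.cos(e)*np.cos(a),np.cos(e)*np.sin(a),-np.sin(e)]); y=[-np.sin(a),np.cos(a),0]
go(np.array([.533,.245,.071])-.15*d,tool_R(d,y))
E
```

```text
[ 3.82568872e-01  1.70097916e-01 -5.01442486e-02  1.35070076e+00
 -2.35917219e-04  6.97187513e-01]
shift mm [ 15.5  15.9 100.9] turn10 [-0. -5. -0.]
```

move_arm(
  targets=[
    [[3,3,0],[0,-1,0],-1],
    [[6,6,10],[0,-2,0],-1],
    [[9,9,30],[0,-3,0],-1],
    [[12,12,50],[0,-4,0],-1],
    [[15,16,75],[0,-5,0],-1],
  ],
)

```text
clock: 4.12
tcp_pos: [0.4243, 0.2794, 0.1956]
orientation: [0.421, 0.145, 0.893, -0.066]
wrist_force: [0.9, 2.1, -0.7]
finger_gap: 0.0854
grip_force: 0.0
```

```bash
python3 - <<'E'
from h import *
print(pose()[2]["joint_pos"],pose()[0])
p=shot("wrist"); cv2.imwrite("pics/w1.png",p["pixels"][:,:,::-1])
for t in ["cup_mid","cup_rim","cradle"]:
    print(t,[(np.round(d["centre"],4).tolist(),round(d["confidence"],2)) for d in env.landmark_of(t,p)])
X=np.array([.533,.245,.071]); print(proj(p,X))
E
```

```text
[ 8.45687847e-01 -2.11469683e-04 -7.49201037e-01  3.73552993e-01
 -7.85166730e-01  9.79582545e-01] [0.42428408 0.27942837 0.19561654]
cup_mid [([0.5052, 0.3801, 0.0214], 0.95)]
cup_rim [([0.5226, 0.4065, 0.0228], 0.89)]
cradle [([0.53, 0.2485, 0.0002], 0.63)]
[[276.46707563 160.39544052]]
```

View pics/w1.png

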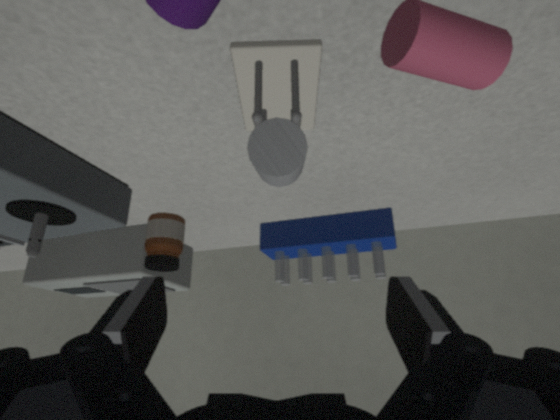

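The wrist view shows the cup's closed end as a disc at (277,148), with the cradle rails behind it at x≈258 and 296 and the cradle base's near corners at (231,42) and (321,40). Pink is at upper right and purple at upper left.

```bash
python3 - <<'E'
from h import *
from scipy.optimize import least_squares
p=shot("wrist"); print(np.round(p["mount"],3))
# disc centre, two near base corners (top face)
obs=np.array([[277,148],[231,43],[321,41]])
def pts(q):
    x,y,a=q; c,s=np.cos(a),np.sin(a); t=np.radians(20)
    L=np.array([[-.038*np.cos(t),0,.071+.038*np.sin(t)],[-.055,.035,.008],[-.055,-.035,.008]])
    return np.c_[x+c*L[:,0]-s*L[:,1],y+s*L[:,0]+c*L[:,1],L[:,2]]
print(np.round(proj(p,pts([.533,.247,np.radians(-18)])),1))
r=least_squares(lambda q:(proj(p,pts(q))-obs).ravel(),[.533,.247,-.31]); print(r.x,np.degrees(r.x[2]),np.round(r.fun,1))
a=r.x[2];e=np.radians(40);mid=np.r_[r.x[:2],.071]
d=np.array([np.cos(e)*np.cos(a),np.cos(e)*np.sin(a),-np.sin(e)]); y=[-np.sin(a),np.cos(a),0]
go(mid-.06*d,tool_R(d,y)); go(mid+.019*d,tool_R(d,y))
E
```

```text
[[ 0.     0.955  0.296  0.077]
 [ 1.    -0.    -0.001  0.   ]
 [-0.001  0.296 -0.955 -0.142]
 [ 0.     0.     0.     1.   ]]
[[281.5 155.9]
 [327.9  55.3]
 [235.   55.4]]
[ 0.42587075  0.27714173 -3.44093685] -197.15115929961388 [ -1.2 -25.3  -0.9  11.7   2.3  12.5]
shift mm [35.7 -1.6 91.7] turn10 [13.69 -0.02 11.5 ]
shift mm [113.5  -2.9  78. ] turn10 [13.69 -0.02 11.5 ]
```

```bash
python3 - <<'E'
from h import *
from scipy.optimize import least_squares
p=shot("wrist")
obs=np.array([[277,148],[321,41],[231,43]])
def pts(q):
    x,y,a=q; c,s=np.cos(a),np.sin(a); t=np.radians(20)
    L=np.array([[-.038*np.cos(t),0,.071+.038*np.sin(t)],[-.055,.035,.008],[-.055,-.035,.008]])
    return np.c_[x+c*L[:,0]-s*L[:,1],y+s*L[:,0]+c*L[:,1],L[:,2]]
r=least_squares(lambda q:(proj(p,pts(q))-obs).ravel(),[.533,.247,-.31]); print(r.x,np.degrees(r.x[2]),np.round(r.fun,1))
a=r.x[2];e=np.radians(40);mid=np.r_[r.x[:2],.070]
d=np.array([np.cos(e)*np.cos(a),np.cos(e)*np.sin(a),-np.sin(e)]); y=[-np.sin(a),np.cos(a),0]
go(mid-.06*d,tool_R(d,y)); go(mid+.019*d,tool_R(d,y))
E
```

```text
[ 0.52622479  0.24883552 -0.29159973] -16.707433759504557 [-0.1 -2.   2.7  1.  -2.6  1.2]
shift mm [ 3.030e+01 -1.000e-01  1.018e+02] turn10 [-0.11  0.   -0.13]
shift mm [ 30.4   1.5 180.8] turn10 [-0.11  0.   -0.13]
```

move_arm(
  targets=[
    [[14,0,30],[-0.1,0,-0.1],-1],
    [[28,0,70],[-0.1,0,-0.1],-1],
    [[28,0,115],[-0.1,0,-0.1],-1],
    [[28,0,155],[-0.1,0,-0.1],-1],
    [[28,0,185],[-0.1,0,-0.1],-1],
  ],
)

```text
clock: 5.05
tcp_pos: [0.5472, 0.2399, 0.0559]
orientation: [0.419, 0.135, 0.895, -0.062]
wrist_force: [-1.0, 0.9, 0.0]
finger_gap: 0.0852
grip_force: 0.0
```

move_arm(
  targets=[
    [[0,0,0],[0,0,0],-0.5],
    [[0,0,0],[0,0,0],0],
    [[0,0,0],[0,0,0],0.5],
    [[0,0,0],[0,0,0],1],
    [[0,0,0],[0,0,0],1],
  ],
  squeeze=40,
)

```text
clock: 5.68
tcp_pos: [0.5438, 0.2416, 0.0567]
orientation: [0.42, 0.134, 0.895, -0.061]
wrist_force: [2.5, 5.0, 6.9]
finger_gap: 0.0438
grip_force: 32.9
```

```bash
python3 - <<'E'
from h import *
t,Rr,s=pose(); print(t,Rr.as_matrix()[:,2],s["finger_gap"],s["grip_force"],s["wrist_force"],s["joint_pos"])
p=shot("wrist"); cv2.imwrite("pics/w2.png",p["pixels"][:,:,::-1])
print("lift 120:",np.round(Rr.inv().apply([0,0,120]),1))
E
```

```text
[0.54376557 0.24163681 0.05668595] [ 0.73622482 -0.22183867 -0.6393439 ] 0.043827844922257435 32.915285378694534 [2.49251245 4.99575503 6.85877556] [ 0.58216412  0.31666836 -0.90625251 -0.30897158 -0.63117876  0.65682689]
lift 120: [-92.3   0.3 -76.7]
```

View pics/w2.png

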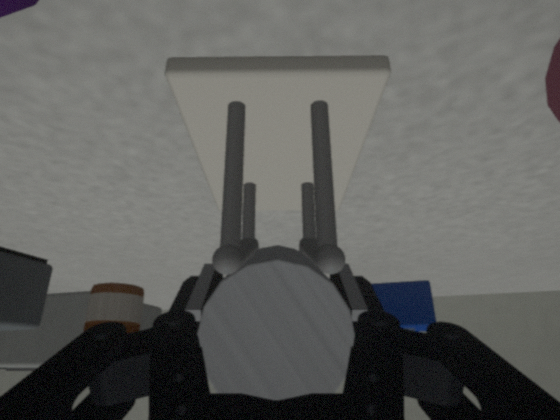

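The cup's closed end (277,325) sits centred between the pads and the gap is 43.8 mm, so it is gripped. I'll lift it straight up.

move_arm(
  targets=[
    [[-15,0,-13],[0,0,0],1],
    [[-40,0,-33],[0,0,0],1],
    [[-70,0,-58],[0,0,0],1],
    [[-100,0,-83],[0,0,0],1],
    [[-138,0,-115],[0,0,0],1],
  ],
  squeeze=50,
)

```text
clock: 6.35
tcp_pos: [0.5398, 0.2385, 0.2318]
orientation: [0.416, 0.132, 0.898, -0.065]
wrist_force: [1.4, 0.4, -1.1]
finger_gap: 0.0439
grip_force: 39.7
```

```bash
python3 - <<'E'
from h import *
t,Rr,s=pose(); print(t,s["finger_gap"],s["grip_force"],s["wrist_force"],s["joint_pos"])
p=shot("wrist"); cv2.imwrite("pics/w3.png",p["pixels"][:,:,::-1])
q=shot("top")
for t_ in ["peg_foot","valve_grip","valve_pointer","mark_line","cup_mid"]:
    print(t_,[(np.round(d["centre"],4).tolist(),round(d["confidence"],2)) for d in env.landmark_of(t_,q)])
a=np.radians(-17)
for h in (-17,-40):
  a=np.radians(h);e=np.radians(110)
  d=np.array([np.cos(e)*np.cos(a),np.cos(e)*np.sin(a),-np.sin(e)]); y=[-np.sin(a),np.cos(a),0]
  go(np.array([.578,-.0595,.19])+.019*d,tool_R(d,y))
E
```

```text
[0.53983227 0.23852472 0.23182453] 0.04390114775230149 39.702308401465416 [ 1.41434215  0.40242866 -1.07572574] [ 0.58107867 -0.00290758 -0.6808676   0.24896084 -0.63037417  0.65625111]
peg_foot [([0.5783, -0.061, 0.0672], 0.67)]
valve_grip [([0.6119, -0.2147, 0.0914], 0.81), ([0.5327, 0.2493, 0.0035], 0.32)]
valve_pointer [([0.6156, -0.2461, 0.0711], 0.68)]
mark_line [([0.566, -0.2501, 0.0686], 0.58)]
cup_mid [([0.5345, 0.2445, 0.2522], 0.96), ([0.3891, 0.2508, 0.0273], 0.55)]
shift mm [ -29.1 -274.2  127.3] turn10 [-0.03  6.98  0.02]
shift mm [ -29.5 -271.7  127.7] turn10 [0.6  6.89 2.38]
```

View pics/w3.png

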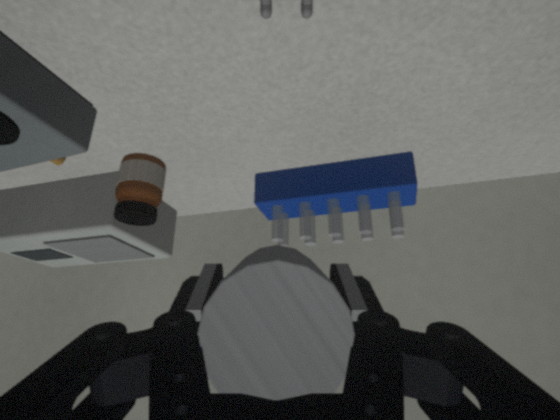

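The cup is held as before: same place in the view, closed end at (277,325), and clear of the cradle. Next I turn it mouth down while moving over to the peg.

move_arm(
  targets=[
    [[-5,-50,15],[0,1,0],1],
    [[-10,-100,30],[0,2,0],1],
    [[-15,-150,50],[0,3,0],1],
    [[-20,-200,70],[0,4,0],1],
    [[-25,-240,95],[0,5,0],1],
  ],
)

```text
clock: 7.32
tcp_pos: [0.557, -0.0177, 0.1917]
orientation: [-0.003, 0.148, 0.989, -0.0]
wrist_force: [1.3, 1.8, -1.0]
finger_gap: 0.0438
grip_force: 39.9
```

```bash
python3 - <<'E'
from h import *
t,Rr,s=pose(); print(t,s["finger_gap"],s["grip_force"],s["wrist_force"],s["joint_pos"])
a=np.radians(-17);e=np.radians(109.7)
d=np.array([np.cos(e)*np.cos(a),np.cos(e)*np.sin(a),-np.sin(e)]); y=[-np.sin(a),np.cos(a),0]
go(np.array([.578,-.060,.18])+.019*d,tool_R(d,y))
E
```

```text
[ 0.5569969  -0.01774154  0.19165075] 0.043822487395756594 39.91405729204416 [ 1.29124531  1.79587529 -1.04807807] [-1.75502832e-01  2.97498595e-01 -7.33343417e-02  1.20509899e+00
 -7.17947808e-04  1.21382391e-01]
shift mm [-26.2 -34.2  29.5] turn10 [-0.01  1.94 -0.  ]
```

move_arm(
  targets=[
    [[-13,-17,12],[0,1,0],1],
    [[-26,-34,25],[0,1.94,0],1],
    [[-26,-34,25],[0,1.94,0],1],
    [[-26,-34,25],[0,1.94,0],1],
  ],
)

```text
clock: 7.82
tcp_pos: [0.5716, -0.0558, 0.1643]
orientation: [-0.169, 0.146, 0.975, 0.024]
wrist_force: [0.3, 0.2, -0.3]
finger_gap: 0.0436
grip_force: 40.0
```

```bash
python3 - <<'E'
from h import *
t,Rr,s=pose(); print(t,Rr.as_matrix()[:,2],s["wrist_force"],s["joint_pos"])
p=shot("scene"); q=shot("top")
im=np.hstack([cv2.resize(p["pixels"][150:290,140:290,::-1],(400,373),interpolation=cv2.INTER_CUBIC),cv2.resize(q["pixels"][120:260,270:420,::-1],(400,373),interpolation=cv2.INTER_CUBIC)])
cv2.imwrite("pics/c4.png",im)
for pp in (p,q):
  for n in ["cup_mid","cup_rim","peg_foot"]:
    print(n,[(np.round(d["centre"],4).tolist(),round(d["confidence"],2)) for d in env.landmark_of(n,pp)])
E
```

```text
[ 0.57163701 -0.05581787  0.16430221] [-0.32247127  0.09591279 -0.9417075 ] [ 0.29514715  0.20138832 -0.27205715] [-0.24492397  0.63836117  0.33256501  1.60781731  0.01485723  0.04906372]
cup_mid [([0.5793, -0.0546, 0.1836], 0.71), ([0.5072, 0.3797, 0.0218], 0.71), ([0.6123, -0.2436, 0.0694], 0.68), ([0.3878, 0.2539, 0.0219], 0.63)]
cup_rim [([0.3669, 0.2813, 0.0229], 0.76), ([0.5792, -0.0573, 0.1434], 0.46)]
peg_foot [([0.5791, -0.0554, 0.0616], 0.79), ([0.315, -0.4578, -0.002], 0.64)]
cup_mid [([0.5032, 0.377, 0.0289], 0.77)]
cup_rim [([0.5312, 0.4102, 0.0197], 0.54)]
peg_foot []
```

View pics/c4.png

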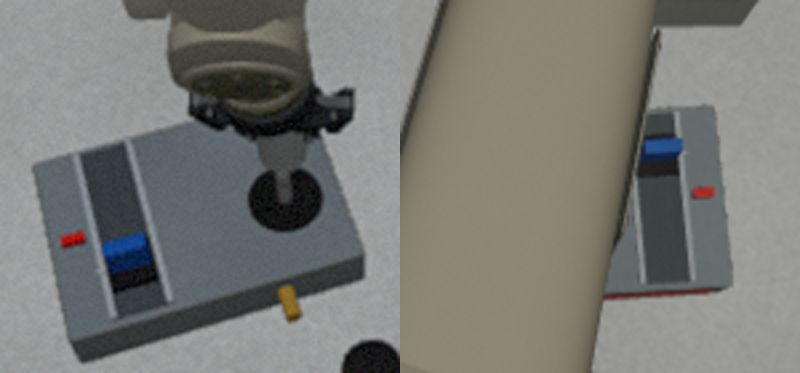

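In the crop the cup hangs upright over the peg at (284,165), with the peg tip at (284,185) and the seat at (285,200). Cup axis and peg agree within about 2 mm, so I lower it.

move_arm(
  targets=[
    [[-5,0,14],[0,0,0],1],
    [[-10,0,28],[0,0,0],1],
    [[-15,0,42],[0,0,0],1],
    [[-20,0,56],[0,0,0],1],
    [[-23.5,0,66],[0,0,0],1],
  ],
)

```text
clock: 8.85
tcp_pos: [0.5721, -0.0561, 0.0954]
orientation: [-0.168, 0.145, 0.975, 0.024]
wrist_force: [-0.1, -0.0, -1.6]
finger_gap: 0.0432
grip_force: 40.0
```

move_arm(
  targets=[
    [[0,0,0],[0,0,0],1],
    [[-0.7,0,2],[0,0,0],1],
    [[-1.3,0,4],[0,0,0],1],
    [[-1.3,0,4],[0,0,0],1],
  ],
)

```text
clock: 9.35
tcp_pos: [0.5726, -0.0561, 0.093]
orientation: [-0.167, 0.145, 0.975, 0.024]
wrist_force: [-0.2, -0.3, -0.5]
finger_gap: 0.0439
grip_force: 40.0
```

```bash
python3 - <<'E'
from h import *
t,Rr,s=pose(); print(t,(t-.019*Rr.as_matrix()[:,2]),s["wrist_force"],s["ft_torque"],s["clock"])
E
```

```text
[ 0.57261294 -0.05613785  0.09299199] [ 0.57865207 -0.05793761  0.11091654] [-0.2022705  -0.25659049 -0.52875307] [-0.03643497 -0.3479685   0.00470984] 9.35
```

move_arm(
  targets=[
    [[-0.7,0,2],[0,0,0],1],
    [[-1.3,0,3.6],[0,0,0],1],
    [[-1.8,0,5],[0,0,0],1],
    [[-2.2,0,6.2],[0,0,0],1],
    [[-2.2,0,6.2],[0,0,0],1],
  ],
)

```text
clock: 9.98
tcp_pos: [0.5724, -0.0561, 0.086]
orientation: [-0.167, 0.145, 0.975, 0.024]
wrist_force: [0.8, -0.1, -1.6]
finger_gap: 0.044
grip_force: 40.0
```

move_arm(
  targets=[
    [[-0.4,0,1],[0,0,0],1],
    [[-0.7,0,2],[0,0,0],1],
    [[-0.7,0,2],[0,0,0],1],
  ],
)

```text
clock: 10.35
tcp_pos: [0.5726, -0.0562, 0.0851]
orientation: [-0.166, 0.145, 0.975, 0.024]
wrist_force: [-0.1, 0.3, 4.6]
finger_gap: 0.0437
grip_force: 40.2
```

The wrist force is now +4.6 N up, so the rim is on the seat. Opening slowly.

move_arm(
  targets=[
    [[0,0,0],[0,0,0],0.1],
    [[0,0,0],[0,0,0],-0.2],
    [[0,0,0],[0,0,0],-0.6],
    [[0,0,0],[0,0,0],-1],
    [[0,0,0],[0,0,0],-1],
  ],
)

```text
clock: 10.98
tcp_pos: [0.5724, -0.0561, 0.0839]
orientation: [-0.167, 0.145, 0.975, 0.024]
wrist_force: [0.1, -0.4, 0.1]
finger_gap: 0.0853
grip_force: 0.0
```

```bash
python3 - <<'E'
from h import *
t,Rr,s=pose(); print(t,s["wrist_force"],s["finger_gap"],s["grip_force"],s["joint_pos"])
p=shot("scene")
cv2.imwrite("pics/c5.png",cv2.resize(p["pixels"][150:290,140:290,::-1],(600,560),interpolation=cv2.INTER_CUBIC))
for n in ["cup_mid","cup_rim","peg_foot"]:
    print(n,[(np.round(d["centre"],4).tolist(),round(d["confidence"],2)) for d in env.landmark_of(n,p)])
E
```

```text
[ 0.57241024 -0.05610605  0.08391566] [ 0.12183453 -0.42230765  0.13859738] 0.08534411175842534 0.0 [-0.24501538  0.67855264  0.20501463  1.43579513  0.01472373  0.04862526]
cup_mid [([0.5049, 0.3827, 0.024], 0.69), ([0.5782, -0.0585, 0.1063], 0.66), ([0.3868, 0.2603, 0.0239], 0.57)]
cup_rim [([0.3661, 0.2798, 0.0228], 0.8), ([0.5863, -0.0581, 0.0635], 0.73), ([0.5323, 0.4124, 0.0218], 0.71)]
peg_foot [([0.5787, -0.0557, 0.0626], 0.56)]
```

View pics/c5.png

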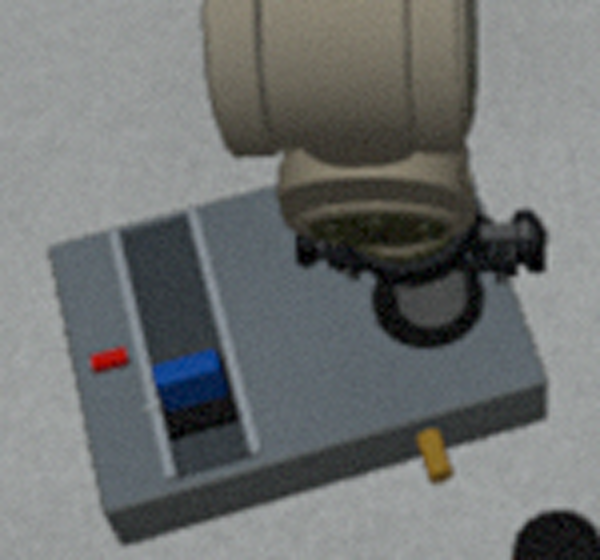

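The grey cup stands upright on the black seat at crop px (430,300) and the fingers are open. The blue handle is at (190,378), still home; the white pointer is at about (150,407) and the red mark at (110,360). Retreating along the tool axis.

move_arm(
  targets=[
    [[0,0,-20],[0,0,0],-1],
    [[0,0,-45],[0,0,0],-1],
    [[0,0,-75],[0,0,0],-1],
    [[0,0,-105],[0,0,0],-1],
    [[0,0,-130],[0,0,0],-1],
  ],
)

```text
clock: 11.8
tcp_pos: [0.6142, -0.0686, 0.2079]
orientation: [-0.166, 0.145, 0.975, 0.024]
wrist_force: [0.3, -0.3, -0.7]
finger_gap: 0.0853
grip_force: 0.0
```

```bash
python3 - <<'E'
from h import *
t,Rr,s=pose(); print(t,s["joint_pos"])
p=shot("scene")
for n in ["cup_mid","cup_rim","peg_foot"]:
    print(n,[(np.round(d["centre"],4).tolist(),round(d["confidence"],2)) for d in env.landmark_of(n,p)])
a=np.radians(182.7); go([.600,-.214,.215],tool_R([0,0,-1],[np.cos(a),np.sin(a),0]))
E
```

```text
[ 0.61424554 -0.06858613  0.20791609] [-0.24779099  0.72779884  0.60109892  1.78152874  0.01385933  0.04606228]
cup_mid [([0.387, 0.2573, 0.0225], 0.97), ([0.5063, 0.3774, 0.0188], 0.81), ([0.5803, -0.0573, 0.102], 0.74)]
cup_rim [([0.5313, 0.4118, 0.0201], 0.92), ([0.5837, -0.0593, 0.0626], 0.78), ([0.3669, 0.2792, 0.0246], 0.67)]
peg_foot [([0.5794, -0.0571, 0.061], 0.86), ([0.5268, 0.2456, 0.0033], 0.58)]
shift mm [ -24.5 -143.3  -17.6] turn10 [  1.84  -1.32 -10.85]
```

move_arm(
  targets=[
    [[-5,-30,-5],[0.17,-0.12,-0.98],-1],
    [[-10,-60,-10],[0.33,-0.24,-1.97],-1],
    [[-15,-90,-15],[0.5,-0.36,-2.95],-1],
    [[-20,-120,-17],[0.67,-0.48,-3.94],-1],
    [[-24,-143,-17],[0.83,-0.6,-4.92],-1],
  ],
)

```text
clock: 12.62
tcp_pos: [0.5982, -0.2141, 0.2133]
orientation: [-0.102, -0.287, 0.952, 0.016]
wrist_force: [-0.7, -0.8, 0.2]
finger_gap: 0.0851
grip_force: 0.0
```

```bash
python3 - <<'E'
from h import *
print(pose()[2]["joint_pos"])
a=np.radians(182.7); go([.600,-.214,.215],tool_R([0,0,-1],[np.cos(a),np.sin(a),0]))
E
```

```text
[-0.41817726  0.61170671  0.44702173  1.58302557 -0.10939986 -0.99326417]
shift mm [-1.3 -0.7 -2. ] turn10 [ 1.02 -0.71 -5.9 ]
```

move_arm(
  targets=[
    [[0,0,0],[0.17,-0.12,-0.98],-1],
    [[0,0,0],[0.34,-0.24,-1.97],-1],
    [[0,0,0],[0.51,-0.35,-2.95],-1],
    [[0,0,0],[0.68,-0.47,-3.93],-1],
    [[0,0,0],[0.85,-0.59,-4.92],-1],
  ],
)

```text
clock: 13.25
tcp_pos: [0.598, -0.2126, 0.2133]
orientation: [-0.018, -0.662, 0.749, 0.003]
wrist_force: [0.3, 0.1, -0.3]
finger_gap: 0.0853
grip_force: 0.0
```

```bash
python3 - <<'E'
from h import *
print(pose()[2]["joint_pos"])
a=np.radians(182.7); go([.600,-.214,.215],tool_R([0,0,-1],[np.cos(a),np.sin(a),0]))
p=shot("wrist"); cv2.imwrite("pics/w6.png",p["pixels"][:,:,::-1])
for n in ["valve_grip","valve_pointer","mark_line"]:
    print(n,[(np.round(d["centre"],4).tolist(),round(d["confidence"],2)) for d in env.landmark_of(n,p)])
print(proj(p,[[.613,-.214,.108],[.615,-.2465,.069],[.568,-.251,.069]]))
E
```

```text
[-0.45316999  0.45603591  0.21215542  1.34601293 -0.03115238 -1.90097418]
shift mm [ 1.2 -2.1 -1.7] turn10 [ 0.17 -0.12 -0.97]
valve_grip [([0.6129, -0.214, 0.0858], 0.81)]
valve_pointer [([0.6122, -0.2437, 0.0692], 0.94)]
mark_line [([0.5697, -0.2543, 0.0662], 0.9)]
[[249.9461222  212.31463862]
 [243.25885097 157.52243066]
 [304.07620663 143.78093861]]
```

View pics/w6.png

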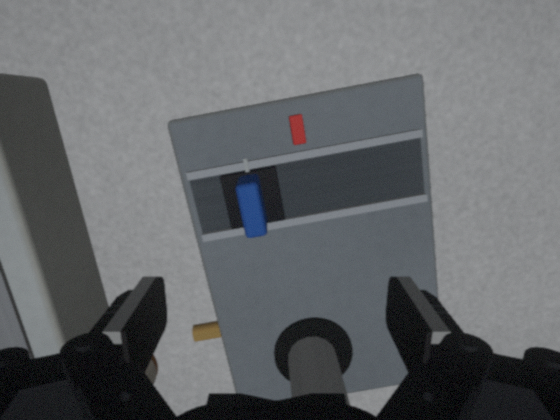

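The wrist view shows the blue tab's top centred at about (252,209), the white pointer tip at (246,160), the near edge of the red mark at (299,144), and the slide rails running (188,177)-(422,133) and (203,237)-(427,199).

```bash
python3 - <<'E'
from h import *
p=shot("wrist")
for z in (.062,.068):
    b=back(p,[[188,177],[422,133],[203,237],[427,199]],z)
    print([np.degrees(np.arctan2(*(b[i]-b[i+1])[[1,0]])) for i in (0,2)])
P,M=back(p,[[246,160],[299,144]],.069); T=back(p,[[237,184],[257,181],[266,234],[247,237]],.107)
E=back(p,[[170,123],[422,76]],.06); print("stn edge",np.degrees(np.arctan2(*(E[0]-E[1])[[1,0]])))
print(P,M,T.mean(0),T)
a=np.radians(2.7); u=np.array([np.cos(a),np.sin(a),0]); print("travel",(P-M)@u)
T=T.mean(0)
a=np.radians(182.7); Rt=tool_R([0,0,-1],[np.cos(a),np.sin(a),0])
go([T[0],T[1],.12],Rt); go([T[0],T[1],.078],Rt)
E
```

```text
[np.float64(2.877724485219892), np.float64(2.0300750407849217)]
[np.float64(2.8777244852198973), np.float64(2.030075040784916)]
stn edge 2.612024754357149
[ 0.6132325  -0.24507395  0.069     ] [ 0.57166261 -0.25164175  0.069     ] [ 0.6118303  -0.21604107  0.107     ] [[ 0.61905982 -0.23512     0.107     ]
 [ 0.60542468 -0.23530696  0.107     ]
 [ 0.60466668 -0.19702893  0.107     ]
 [ 0.61817    -0.19670841  0.107     ]]
travel 0.041833131971802405
shift mm [ -1.2 -16.1  93.8] turn10 [ 0.17 -0.13 -1.02]
shift mm [ -2.3 -17.3 135.8] turn10 [ 0.17 -0.13 -1.02]
```

move_arm(
  targets=[
    [[0,-8,20],[0.17,-0.13,-1],-1],
    [[-1,-16,50],[0.17,-0.13,-1],-1],
    [[-1.5,-16.5,90],[0.17,-0.13,-1],-1],
    [[-2,-17,115],[0.17,-0.13,-1],-1],
    [[-2.3,-17.3,135],[0.17,-0.13,-1],-1],
  ],
)

```text
clock: 14.12
tcp_pos: [0.6121, -0.2157, 0.0774]
orientation: [0.0, 0.722, -0.691, -0.001]
wrist_force: [0.3, -0.1, 1.0]
finger_gap: 0.0856
grip_force: 0.0
```

move_arm(
  targets=[
    [[0,0,0],[0,0,0],-0.5],
    [[0,0,0],[0,0,0],0],
    [[0,0,0],[0,0,0],0.5],
    [[0,0,0],[0,0,0],1],
    [[0,0,0],[0,0,0],1],
  ],
  squeeze=60,
)

```text
clock: 14.75
tcp_pos: [0.6125, -0.2166, 0.081]
orientation: [-0.0, 0.723, -0.691, 0.001]
wrist_force: [-4.2, -0.5, 5.4]
finger_gap: 0.015
grip_force: 59.8
```

```bash
python3 - <<'E'
from h import *
t,Rr,s=pose(); print(t,s["finger_gap"],s["grip_force"],s["wrist_force"],s["joint_pos"])
a=np.radians(2.6); u=np.array([np.cos(a),np.sin(a),0])
print("pull 43:",np.round(Rr.inv().apply(-43*u),1))
E
```

```text
[ 0.61251524 -0.21662442  0.08101064] 0.015015942779570891 59.84902560710907 [-4.2383739  -0.54938306  5.43032838] [-4.63261864e-01  5.30726104e-01  1.71908535e-03  1.04013280e+00
 -2.60932601e-04 -2.07999837e+00]
pull 43: [-0.  43.  -0.1]
```

move_arm(
  targets=[
    [[0,5,-3],[0,0,0],1],
    [[0,15,-3],[0,0,0],1],
    [[0,25,-3],[0,0,0],1],
    [[0,35,-3],[0,0,0],1],
    [[0,40,-3],[0,0,0],1],
  ],
)

```text
clock: 15.38
tcp_pos: [0.5738, -0.2188, 0.0812]
orientation: [-0.001, 0.723, -0.691, 0.001]
wrist_force: [8.8, -3.4, -15.4]
finger_gap: 0.0148
grip_force: 59.6
```

move_arm(
  targets=[
    [[0,0,0],[0,0,0],1],
    [[0,0,0],[0,0,0],1],
  ],
)

```text
clock: 15.62
tcp_pos: [0.5742, -0.2187, 0.0812]
orientation: [-0.001, 0.723, -0.691, 0.001]
wrist_force: [8.7, -2.7, -14.4]
finger_gap: 0.0148
grip_force: 59.7
```

```bash
python3 - <<'E'
from h import *
t,Rr,s=pose(); print(t,s["finger_gap"],s["grip_force"],s["wrist_force"])
p=shot("wrist"); q=shot("scene")
cv2.imwrite("pics/w7.png",p["pixels"][:,:,::-1])
for pp in (p,q):
  for n in ["valve_pointer","mark_line"]:
    print(n,[(np.round(d["centre"],4).tolist(),round(d["confidence"],2)) for d in env.landmark_of(n,pp)])
E
```

```text
[ 0.57420137 -0.2187214   0.08118015] 0.014820326498911095 59.74335551261902 [  8.74874359  -2.73426129 -14.38657805]
valve_pointer [([0.5741, -0.2469, 0.0705], 0.76)]
mark_line [([0.5704, -0.2526, 0.0696], 0.62)]
valve_pointer [([0.5751, -0.2452, 0.0701], 0.74), ([0.5799, -0.0559, 0.0603], 0.4)]
mark_line [([0.5716, -0.2523, 0.0659], 0.57), ([0.5635, -0.1467, 0.0017], 0.54)]
```

View pics/w7.png

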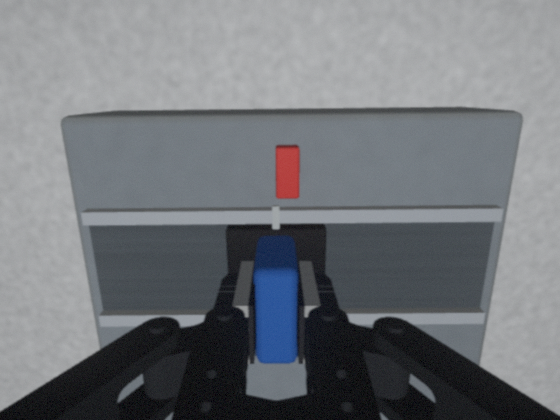

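The blue tab is gripped at (277,300). The pointer is at x≈276 and the red mark's middle at x≈288, about 2.4 px/mm, so it needs roughly 5 mm more pull.

move_arm(
  targets=[
    [[0,2,1],[0,0,0],1],
    [[0,5,2],[0,0,0],1],
    [[0,5,2],[0,0,0],1],
    [[0,5,2],[0,0,0],1],
    [[0,5,2],[0,0,0],1],
  ],
)

```text
clock: 16.55
tcp_pos: [0.5707, -0.219, 0.0811]
orientation: [-0.002, 0.723, -0.69, 0.003]
wrist_force: [7.3, -1.7, -5.9]
finger_gap: 0.0148
grip_force: 61.0
```

```bash
python3 - <<'E'
from h import *
t,Rr,s=pose(); print(t,s["finger_gap"],s["grip_force"],s["wrist_force"])
p=shot("wrist"); q=shot("scene")
hsv=cv2.cvtColor(p["pixels"],cv2.COLOR_RGB2HSV); red=((hsv[...,0]<8)|(hsv[...,0]>172))&(hsv[...,1]>150)&(hsv[...,2]>80)
red[:,:150]=0
v,u=np.nonzero(red[100:260]); v+=100; b=v.max(); ue=u[(v>b-6)]
print("mark u",u.mean(),(ue.min()+ue.max())/2,b)
rows=p["pixels"][b+16:b+32,240:320].astype(int).sum(2); print(np.round(rows.mean(0)))
cv2.imwrite("pics/w8.png",np.hstack([cv2.resize(p["pixels"][120:270,200:360,::-1],(400,375)),cv2.resize(q["pixels"][150:290,140:290,::-1],(400,375))]))
for pp in (p,q):
  for n in ["valve_pointer","mark_line"]:
    print(n,[(np.round(d["centre"],4).tolist(),round(d["confidence"],2)) for d in env.landmark_of(n,pp)])
E
```

```text
[ 0.57069158 -0.21898724  0.08110061] 0.014776912485522521 60.99534809589386 [ 7.28097076 -1.66317042 -5.87182523]
mark u 278.8848653667595 279.0 197
[366. 363. 367. 367. 365. 367. 364. 366. 366. 365. 364. 364. 365. 364.
 369. 363. 364. 364. 360. 359. 355. 353. 357. 355. 357. 354. 357. 356.
 355. 355. 357. 380. 432. 469. 484. 487. 489. 487. 481. 447. 392. 359.
 352. 356. 350. 355. 355. 356. 354. 356. 353. 351. 350. 346. 346. 347.
 348. 346. 347. 348. 346. 346. 346. 344. 349. 346. 345. 348. 347. 346.
 346. 347. 346. 344. 347. 345. 347. 350. 346. 349.]
valve_pointer [([0.5746, -0.2468, 0.0708], 0.77)]
mark_line [([0.5727, -0.2488, 0.0712], 0.66), ([0.5709, -0.2527, 0.0657], 0.55), ([0.5692, -0.218, 0.0651], 0.41)]
valve_pointer [([0.5728, -0.2467, 0.0707], 0.61), ([0.5946, 0.5045, 0.0032], 0.41)]
mark_line [([0.5801, -0.0583, 0.0649], 0.6), ([0.5727, -0.2494, 0.0662], 0.57), ([0.3356, 0.4509, -0.0005], 0.2)]
```

View pics/w8.png

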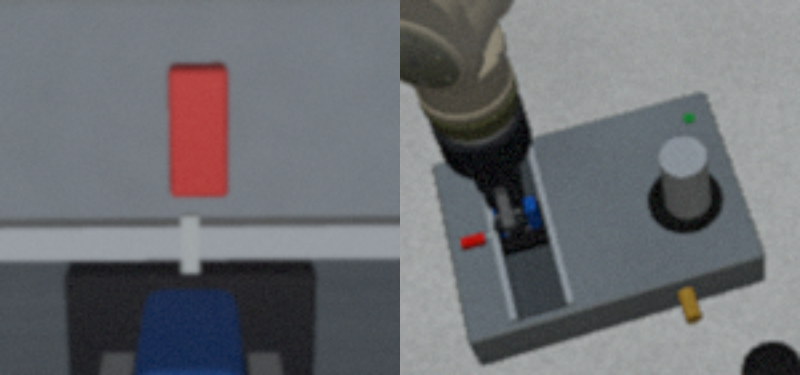

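Pointer at x=276 against the mark at x=279 in the wrist image, about 1.2 mm short. The right half shows the cup upright on its seat. One small nudge, then hold.

move_arm(
  targets=[
    [[0,1.3,0.5],[0,0,0],1],
    [[0,1.3,0.5],[0,0,0],1],
    [[0,1.3,0.5],[0,0,0],1],
    [[0,1.3,0.5],[0,0,0],1],
    [[0,1.3,0.5],[0,0,0],1],
  ],
)

```text
clock: 17.48
tcp_pos: [0.5698, -0.219, 0.0811]
orientation: [-0.002, 0.723, -0.69, 0.003]
wrist_force: [8.5, -0.1, -3.1]
finger_gap: 0.0146
grip_force: 61.2
```

move_arm(
  targets=[
    [[0,0,0],[0,0,0],1],
    [[0,0,0],[0,0,0],1],
    [[0,0,0],[0,0,0],1],
    [[0,0,0],[0,0,0],1],
    [[0,0,0],[0,0,0],1],
  ],
)

```text
clock: 18.1
tcp_pos: [0.5697, -0.219, 0.0811]
orientation: [-0.002, 0.723, -0.69, 0.003]
wrist_force: [9.0, -0.1, -3.8]
finger_gap: 0.0149
grip_force: 61.2
```

```bash
python3 - <<'E'
from h import *
t,Rr,s=pose(); print(t,s["grip_force"],s["wrist_force"],s["clock"])
p=shot("wrist")
hsv=cv2.cvtColor(p["pixels"],cv2.COLOR_RGB2HSV); red=((hsv[...,0]<8)|(hsv[...,0]>172))&(hsv[...,1]>150)&(hsv[...,2]>80)
v,u=np.nonzero(red[100:260,150:400]); b=v.max()+100
r=p["pixels"][b+16:b+32,240:320].astype(int).sum(2).mean(0); w=np.clip(r-390,0,None)
m,pt=u.mean()+150,(w*np.arange(240,320)).sum()/w.sum(); print("mark",m,"pointer",pt,"mm",(m-pt)/2.4)
if abs(m-pt)<6 and s["grip_force"]>20: print(env.hand_in())
E
```

```text
[ 0.56974358 -0.21903359  0.08106771] 61.246928572654724 [ 9.00963724 -0.11685759 -3.83008212] 18.1
mark 276.7392497712717 pointer 275.673919239905 mm 0.4438877214028025
the job is handed in; nothing more can be done
None
```

The job is handed in: the cup stands mouth down on the peg, let go, and the gripper is holding the valve handle at about 61 N with its pointer about 0.4 mm from the middle of the red mark, at 18.1 s of the 64 s allowed; no verdict came back.

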